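# Feed a vial carrier round the corner of the track into the reader's nest

## Robot

A 6-joint arm with a two-finger parallel gripper is mounted at the origin on the work surface. World frame = base frame: x ahead of the robot, y to its left, z up, the work surface at z = 0. Lengths are in m, angles in degrees, forces in N, time in s.
With the tool pointing down it reaches from about 0.3 to 0.75 m from the base axis. Payload 8.5 kg.
Tool frame: the origin (TCP) lies between the finger pads; the fingertips stand 11 mm ahead of it and the grasp point (between the pads) lies 8 mm behind it; z points along the fingers, y is the direction in which the jaws open and shut (so a half turn about z gives the same grasp; the last joint's range is limited). The gripper opens to 85 mm and grips with 20 to 120 N. Pads are 22 mm wide; open, the fingers measure 114 mm over their backs; the gripper's body (76 mm by 85 mm) begins 54 mm behind the grasp point. The pads swing forward as they close: fully open they stand 13 mm farther back than shut.
Start: joints at [54.013, 21.807, 74.336, -0, 83.858, -12.336], TCP at [0.221, 0.504, 0.242] pointing down, gripper open.
Joint ranges: [-178.18, 178.18], [-50.72, 133.34], [12.68, 142.11], [-81.47, 261.47], [9.98, 163.14], [-165.26, 165.26]. Speed limits (degrees/s): [136.94, 136.94, 180, 180, 180, 180].

## Interface

Orientations are given as a 3x3 rotation matrix whose columns are the frame's x, y, z axes.
In Python, from rig import robot, read_camera, camera_info gives the robot as it stands.
- The arm moves only by the tool jog_arm, never from a script. Its argument "plan" is one flat list of numbers, 6 for each row, row after row: the shift along the tool's x, y, z in m, then the turn, a rotation vector about the tool's x, y, z in degrees. In form: [x, y, z, rx, ry, rz, x, y, z, rx, ry, rz, ...]. A call has 1 to 20 rows; each row shifts and turns the commanded pose from where the row before left it, along the tool's axes as they then stand; what a row does not reach is not made up. A row lasts 1/8 s, in which the tool goes at most 62.5 mm and 10.7 degrees, less where a joint would pass 70% of its speed; a pose out of reach is approached as far as the arm can. A call is refused whole if a number of a shift passes 0.0625 or a number of a turn 10.7, either way. A call with a gripper value outside its range is refused whole. "hand" is the opening, from 0 (shut) to 1 (fully open), set as the call begins (left out, the last holds). The fingers move at their own pace and stop on an object; "grip_force" is the grip in N (left out, the last holds). Time passes only in rows, so rows that do not move let the fingers close. It gives the time, the measured TCP pose, the force and the opening at its end, in the units of the state.
- robot.sense(): the state, without advancing time (a new reading comes with each control period).
- read_camera(name): name is "side" or "top" or "wrist"; returns the picture (480x640x3 uint8, red, green, blue); there is no depth.
- camera_info(name): a dict with "fx", "fy", "cx", "cy" (pixels), "world_from_camera" (4x4, takes a point from camera to world coordinates). Camera axes: x right, y down, z forward; pixel columns grow to the right and rows downward; lengths in m; the calibration is good to about 2 mm. A picture is of the moment at which its call begins: read the wrist's pose just before it. camera_info takes no time and is no camera call; for the wrist camera it gives the pose at the moment of the call.
- robot.hand_in(): hands the job in, once; it reports no verdict.
The state is a dict: "time_s": time; "joint_pos": joint angles; "joint_vel": joint speeds; "tau": joint torques, N m; "ee_pos": TCP position; "ee_rot": TCP orientation; "force": force on the tool from outside, world axes, zero at the start; "moment": the same for the moment, N m; "gripper_width": finger opening in m.
Only numpy, scipy, OpenCV 4.12 (cv2) and the standard library are available. Lean on these libraries where they do the work, as an engineer would, in place of code of your own. Each camera call takes 0.05 s, during which the arm holds its last target.

## Task

Take the carrier that holds the capped vial, set it upright on the open loading end of the sample track, and slide it between the guide rails, round the corner, through the sprung keeper, until it stands fully home against the end stop in front of the vial reader; press it onto the stop for a moment with about 10 N over and above what it takes to move it (15 N at most), then let go of it. Ease it round without jamming: never force it against the rails with more than 18 N. Do not tip the carrier, and leave the empty carriers and everything else on the bench where they are.

Things in the scene. Friction and masses are not known exactly. Their poses are not given: they have to be found in the camera images.
- carrier_mid (a point): The carrier to load: an upright grey plastic puck, the only one with a capped vial in its top. Round weighted foot 50 mm across, 16 mm thick; above it a cylinder 34 mm across from 16 to 54 mm height, then the vial, fixed in it (cap 14 mm across, up to 74 mm). 0.25 to 0.5 kg. This point lies on its axis, 40 mm above its underside; z up. It stands on the bench at first.
- track: The fixed sample track: an aluminium base plate 260 x 275 x 12 mm with a lane between two steel guide rails that turns right through 90 degrees, and a white vial reader (150 mm cube) on the bench past the lane's end. Origin on the bench, near the plate's middle (plate x = -142 to 118, y = -152 to 123 mm). The lane starts along its +x and ends along its -y. Friction with the carrier 0.45 to 0.75.
- load_spot (a point): Centre of the open loading end of the lane, on the lane floor (the plate's top, 12 mm above the bench), 20 mm before the flared mouth and 38 mm before the parallel rails. The carrier's foot runs under the rails, so it can enter only here. The lane runs along +x from here; axes as track.
- rails: The two fixed steel guide rails with the nest's keeper, on the track's plate: bars 10 mm wide, 18 to 24 mm above the lane floor, with a 35.5 mm gap for the carrier's 34 mm, so 0.75 mm play each side. Nothing beside the lane stands higher than the rails, but for the nest. Origin and axes as track.
- corner_in (a point): Point of the lane's centre line, on the lane floor, where the corner begins, 78 mm from load_spot; axes as track.
- corner_mid (a point): Point half-way round the corner on the lane's centre line, on the lane floor; axes as track. The centre line of the corner is an arc of 100 mm radius about the point at x = -30, y = -20 mm of track.
- corner_out (a point): Point of the lane's centre line, on the lane floor, where the corner ends; from here the lane runs 75 mm along -y to home; axes as track.
- home (a point): Where the carrier's axis is when home in the nest, on the lane floor: the carrier then touches the end stop. (The keeper holds it about 1 mm to the -x side, on the inner rail.) Axes as track. The reader's case starts 85 mm past this point, its 62 mm high snout 50 mm past it.
- end_stop: The fixed dark steel stop across the end of the lane, 35 mm wide, 12 mm thick, its working face 18 to 27 mm above the lane floor (the carrier's foot runs in under it), with two horns up to 38 mm. The carrier meets its face that looks along the track's +y. Origin under the middle of that face at bench height, 17 mm past home; axes as track.
- keeper (a joint): The sprung keeper, a black shoe in the outer (track +x) side of the nest (housing 26 mm high): it presses the carrier onto the inner rail with about 4 N and brakes it over the last 40 mm of the lane, where a push of about 4 to 12 N is needed before the stop is felt. 0 with no carrier, about 0.003 m with one.
- empty_a: An empty carrier (same puck, 54 mm high, no vial), to be left alone; origin under its centre.
- empty_b: Another empty carrier, to be left alone; origin under its centre.
- dish: A clear covered Petri dish, 90 mm diameter, 15 mm high, on the track's base plate inside the corner, to be left alone; origin under its centre.
- reagent: A glass reagent bottle with a screw cap, 66 mm diameter, 130 mm high, beyond the track, to be left alone; origin under its centre.
- beaker: A clear plastic beaker, 84 mm diameter, 110 mm high, to be left alone; origin under its centre.
- pipette: A hand pipette lying on the right of the bench, 230 mm long, to be left alone.
- tube_rack: An orange rack of small tubes, 100 x 60 x 44 mm, right of the track, to be left alone; origin under its centre.

How it is judged:
By the outcome, as a careful person would: the job done as asked, in the order asked, and still so for the second after the job is handed in, with the robot touching nothing.
It also fails if it takes over 72 s, if anything falls off the work surface, if the arm or the gripper's body presses on something with over 40 N, if the wrist force passes 120 N, or if a joint passes its speed limit or range.

## Working session

There is one attempt and no reset: what is moved stays moved. The work goes in short steps, Python scripts to look and compute and a tool call to move; the robot and the scene stay as the last step left them, time stands still between calls to the robot, and variables do not carry over. Pictures are saved under pics/ and viewed, and the job is handed in when it is done.

Besides the shell and the picture viewer there is one more tool, called by a JSON object that holds its "fn" and its "kwargs". jog_arm: Moves the arm, as the interface text tells. Its arguments: {"type":"object","properties":{"plan":{"type":"array","items":{"type":"number"}},"hand":{"type":"number"},"grip_force":{"type":"number"}},"required":["plan"]}

```bash
ls; mkdir -p pics
python3 - <<'E'
from rig import robot, read_camera, camera_info
import cv2,numpy as np
s=robot.sense();print(s)
for n in ("side","top","wrist"):
    c=camera_info(n);print(n,c)
    cv2.imwrite(f"pics/{n}0.png",read_camera(n)[:,:,::-1])
E
```

```text
pics
{'time_s': 0.0, 'joint_pos': array([ 5.40120824e+01,  2.18411322e+01,  7.43870396e+01, -2.92818272e-04,
        8.38592830e+01, -1.23360868e+01]), 'joint_vel': array([-0.00255828, -0.03426001,  0.05125867,  0.04885147, -0.05708333,
       -0.06319134]), 'tau': array([ 4.68146809e-04, -4.48471212e+01, -2.31277925e+01, -1.46359844e-04,
        4.80396469e-03,  1.17070419e-05]), 'ee_pos': array([0.22047518, 0.50355151, 0.24169699]), 'ee_rot': array([[-9.16000270e-01,  4.01176656e-01, -8.92807866e-04],
       [ 4.01177520e-01,  9.15999489e-01, -1.23803707e-03],
       [ 3.21139976e-04, -1.49221674e-03, -9.99998835e-01]]), 'force': array([0.24020537, 0.32185231, 0.07258359]), 'moment': array([0.03812519, 0.00673102, 0.07948808]), 'gripper_width': 0.08558474252513482}
side {'fx': 544.5371940997657, 'fy': 544.5371940997657, 'cx': 307.77634551587846, 'cy': 243.89654819884177, 'world_from_camera': array([[ 0.99374401, -0.09186825,  0.06350643,  0.44822074],
       [-0.10954092, -0.69096402,  0.71454147, -1.06368214],
       [-0.02176302, -0.71702786, -0.69670468,  1.0612285 ],
       [ 0
[... 200 characters left out ...]
74, -0.98369048,  0.17986376,  0.36560368],
       [-0.99986384, -0.00437083, -0.01591205, -0.02078527],
       [ 0.01643868, -0.17981639, -0.98356283,  1.0057027 ],
       [ 0.        ,  0.        ,  0.        ,  1.        ]])}
wrist {'fx': 341.0451270296747, 'fy': 341.0451270296747, 'cx': 328.06773133090735, 'cy': 240.11055116863375, 'world_from_camera': array([[ 4.01686399e-01,  8.72611150e-01,  2.77844954e-01,
         1.50112708e-01],
       [ 9.15777204e-01, -3.82623929e-01, -1.22274454e-01,
         5.35584437e-01],
       [-3.87924463e-04,  3.03560060e-01, -9.52812227e-01,
         3.73762353e-01],
       [ 0.00000000e+00,  0.00000000e+00,  0.00000000e+00,
         1.00000000e+00]])}
```

View pics/top0.png

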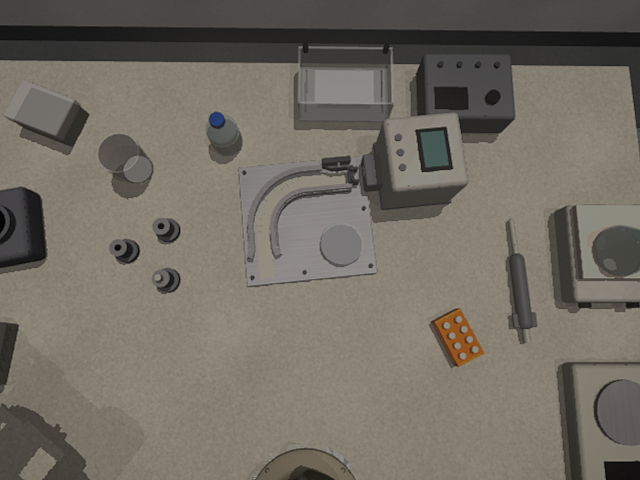

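View pics/side0.png

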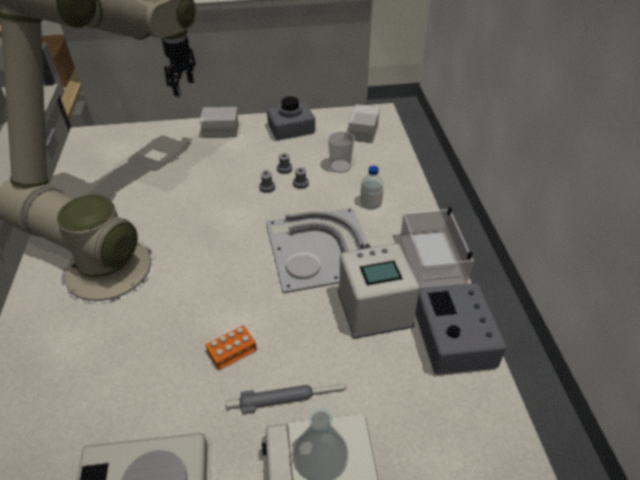

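View pics/wrist0.png

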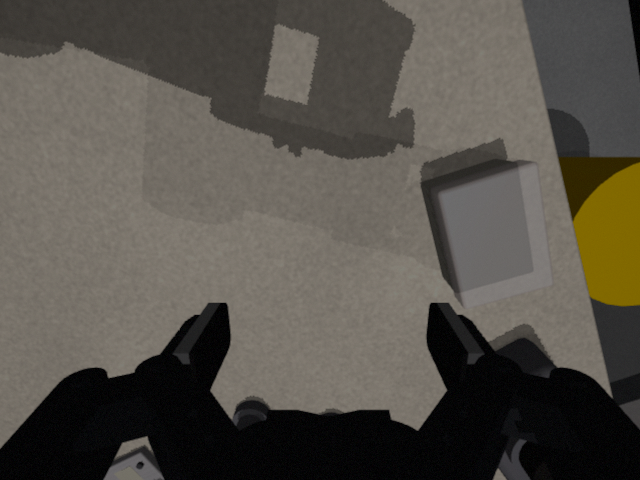

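Top view: three pucks at about (124,250), (166,230) and (166,280). The plate is at about (240–376, 160–286), with the lane mouth at the bottom left near (263,262). I'll enlarge these areas.

Run:
```python
import cv2
t=cv2.imread("pics/top0.png")
cv2.imwrite("pics/t_car.png",cv2.resize(t[200:300,95:195],None,fx=6,fy=6,interpolation=cv2.INTER_CUBIC))
cv2.imwrite("pics/t_trk.png",cv2.resize(t[150:295,230:390],None,fx=4,fy=4,interpolation=cv2.INTER_CUBIC)[:600])
t=cv2.imread("pics/side0.png")
cv2.imwrite("pics/s_car.png",cv2.resize(t[140:200,245:325],None,fx=8,fy=8,interpolation=cv2.INTER_CUBIC))
```

```text
(no output)
```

View pics/t_car.png

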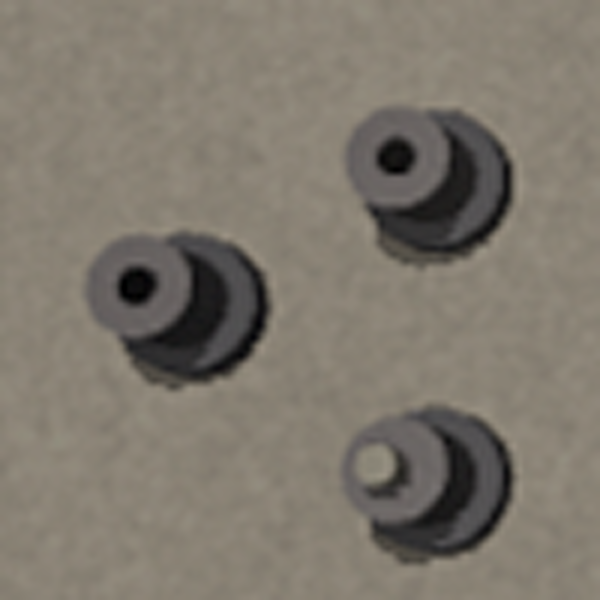

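View pics/t_trk.png

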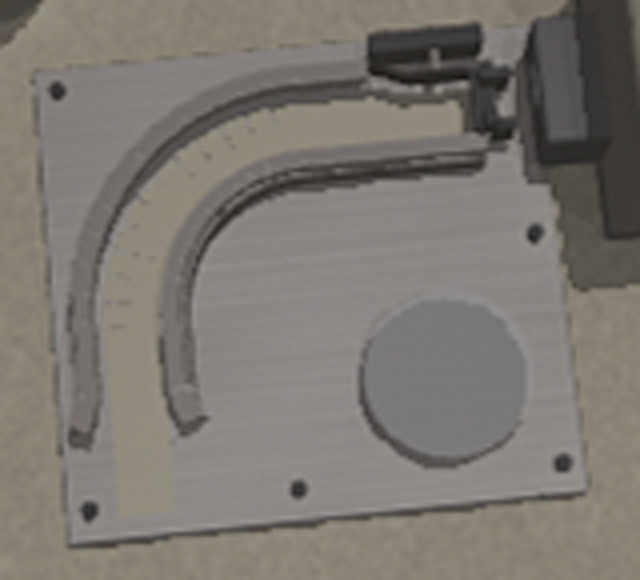

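View pics/s_car.png

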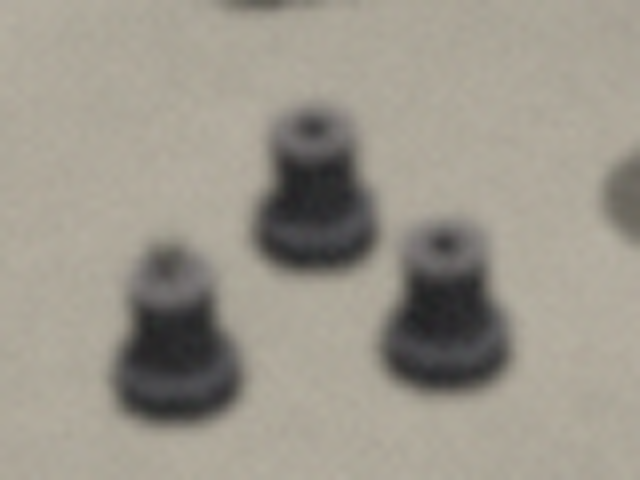

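Carrier with vial: crop (395,468) top, cap (377,463); it is the nearest puck. The lane mouth is at crop (145,430) and the plate corners are clear. Next I'll triangulate the carrier and fit the track pose.

```bash
cat > h.py <<'E'
import numpy as np,cv2
from scipy.optimize import least_squares
from rig import robot, read_camera, camera_info
def ray(c,px):
    T=c["world_from_camera"]; d=T[:3,:3]@np.array([(px[0]-c["cx"])/c["fx"],(px[1]-c["cy"])/c["fy"],1.]); return T[:3,3],d/np.linalg.norm(d)
def tri(obs):
    A=np.zeros((3,3));b=np.zeros(3)
    for c,p in obs:
        o,d=ray(c,p);P=np.eye(3)-np.outer(d,d);A+=P;b+=P@o
    X=np.linalg.solve(A,b)
    return X,[np.linalg.norm((np.eye(3)-np.outer(*(ray(c,p)[1],)*2))@(X-ray(c,p)[0])) for c,p in obs]
def onz(c,px,z):
    o,d=ray(c,px);return o+d*(z-o[2])/d[2]
def proj(c,X):
    T=np.linalg.inv(c["world_from_camera"]);p=(T[:3,:3]@np.atleast_2d(X).T).T+T[:3,3]
    return np.c_[c["fx"]*p[:,0]/p[:,2]+c["cx"],c["fy"]*p[:,1]/p[:,2]+c["cy"]]
def crop(p,k,o): return ((p[0]+.5)/k-.5+o[0],(p[1]+.5)/k-.5+o[1])
E
python3 - <<'E'
from h import *
t=camera_info("top");s=camera_info("side")
a=crop((396,468),6,(95,200));b=crop((171,281),8,(245,140))
print("cyl top",a,b,tri([(t,a),(s,b)]),onz(t,a,.054),onz(s,b,.054))
a=crop((376,462),6,(95,200));b=crop((167,250),8,(245,140))
print("cap",tri([(t,a),(s,b)]),onz(t,a,.074),onz(s,b,.074))
for q in [(437,482)]: print("foot",onz(t,crop(q,6,(95,200)),.016))
for n,q in (("a",(397,156)),("b",(137,286))): print(n,onz(t,crop(q,6,(95,200)),.054))
C={(-.142,.123):(70,545),(.118,.123):(35,72),(-.142,-.152):(585,490)}
W=np.array([onz(t,crop(q,4,(230,150)),.012)[:2] for q in C.values()]);L=np.array(list(C))
def f(v):
    c,s_=np.cos(v[2]),np.sin(v[2]);return ((L@np.array([[c,s_],[-s_,c]]))+v[:2]-W).ravel()
r=least_squares(f,[.5,.1,0]);print(W,r.x,np.degrees(r.x[2]),r.fun*1e3)
E
```

```text
cyl top (160.58333333333331, 277.5833333333333) (265.9375, 174.6875) (array([0.44678079, 0.29155151, 0.05188657]), [np.float64(0.0005217358630157765), np.float64(0.0005217358630157269)]) [0.44712129 0.29092315 0.054     ] [0.44626851 0.28859053 0.054     ]
cap (array([0.44698266, 0.29384932, 0.06503302]), [np.float64(0.0011521606300865749), np.float64(0.0011521606300865835)]) [0.44734767 0.2909933  0.074     ] [0.44586435 0.2813506  0.074     ]
foot [0.44556782 0.28892766 0.016     ]
a [0.55318549 0.29730102 0.054     ]
b [0.50813754 0.38158429 0.054     ]
[[ 0.43392449  0.12376143]
 [ 0.69140774  0.15073784]
 [ 0.46351667 -0.14629741]] [0.5879267  0.0173676  0.10491558] 6.01122017817942 [-0.09794078  1.05913794  0.98917841  1.31077179 -0.89123762 -2.36990972]
```

Track fit: about (0.588, 0.017), yaw 6°. Carrier: about (0.447, 0.290). I'll turn the jaws along track x and hover over the carrier.

{"fn": "jog_arm", "kwargs": {"plan": [-0.0488, -0.0173, 0, 0, 0, 0, -0.0488, -0.0173, 0, 0, 0, 0, -0.0488, -0.0173, 0, 0, 0, 0, -0.0488, -0.0173, 0, 0, 0, 0, -0.0488, -0.0173, 0, 0, 0, 0, -0.0488, -0.0173, 0, 0, 0, 0, 0, 0, 0, 0, 0, 10.05, 0, 0, 0, 0, 0, 10.05, 0, 0, 0, 0, 0, 10.05, 0, 0, 0, 0, 0, 10.05, 0, 0, 0, 0, 0, 10.05, 0, 0, 0, 0, 0, 10.05, 0, 0, 0, 0, 0, 0], "hand": 1}}

```text
time_s: 1.78
ee_pos: [0.4471, 0.2912, 0.2421]
ee_rot: [[-0.107, 0.994, -0.0], [0.994, 0.107, -0.0], [-0.0, -0.001, -1.0]]
force: [-0.1, -0.5, -0.6]
gripper_width: 0.0852
```

Run:
```python
from h import *
import pickle
s=robot.sense();c=camera_info("wrist");im=read_camera("wrist")[:,:,::-1]
print(s["time_s"],s["ee_pos"],s["ee_rot"],s["force"],s["joint_pos"]);pickle.dump((s,c,im),open("w1.pkl","wb"))
cv2.imwrite("pics/w1.png",im)
print(proj(c,[[.447,.290,.054],[.447,.290,.074],[.447,.29,0]]))
```

```text
1.775 [0.44709502 0.29122035 0.24211438] [[-1.06973319e-01  9.94261766e-01 -4.99545955e-04]
 [ 9.94261883e-01  1.06973240e-01 -1.82106032e-04]
 [-1.27623015e-04 -5.16159989e-04 -9.99999859e-01]] [-0.07375555 -0.45975276 -0.6475481 ] [2.03570722e+01 2.01766155e+01 7.69330064e+01 1.75788008e-04
 8.29208419e+01 1.42161825e+01]
[[326.96614914 218.09163799]
 [326.89791392 223.40822048]
 [327.11624726 206.39666516]]
```

View pics/w1.png

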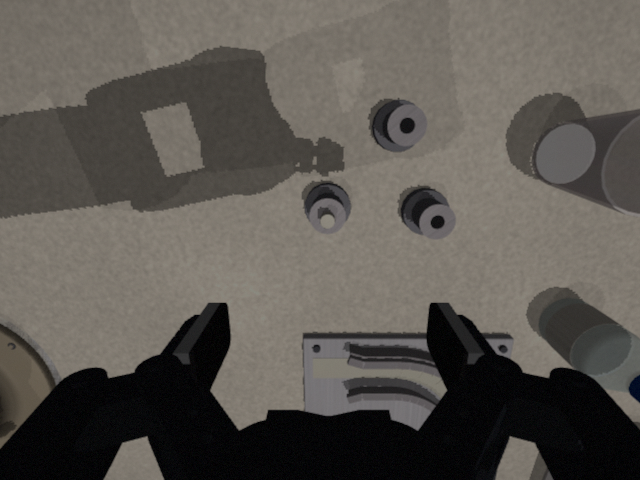

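Run:
```python
from h import *
im=cv2.imread("pics/w1.png")
cv2.imwrite("pics/w1a.png",cv2.resize(im[170:245,290:365],None,fx=8,fy=8,interpolation=cv2.INTER_CUBIC))
cv2.imwrite("pics/w1b.png",cv2.resize(im[325:420,295:455],None,fx=5,fy=5,interpolation=cv2.INTER_CUBIC))
```

```text
(no output)
```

View pics/w1a.png

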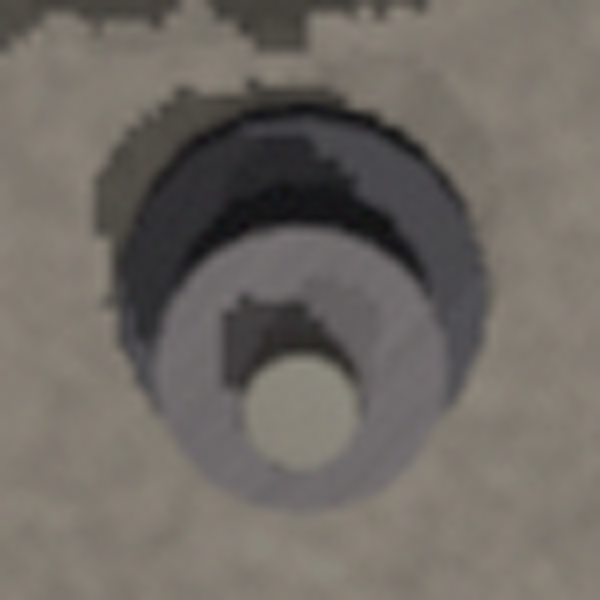

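View pics/w1b.png

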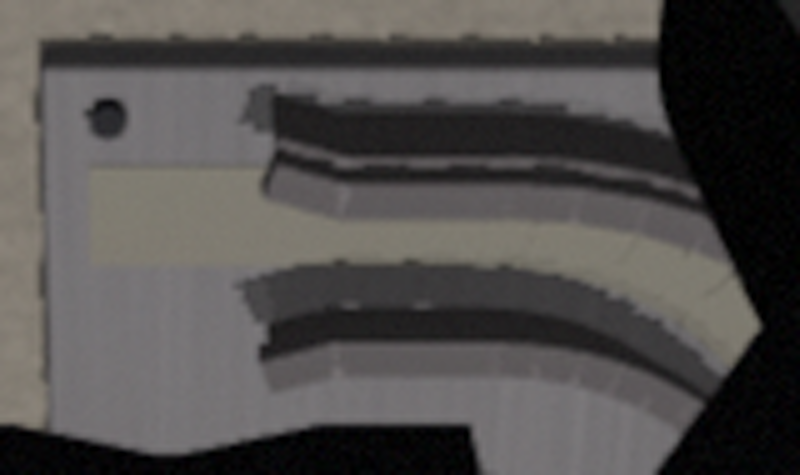

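Run:
```python
from h import *
import pickle
s,c,im=pickle.load(open("w1.pkl","rb"));t=camera_info("top")
a=crop((302,367.5),8,(290,170));b=crop((302,411),8,(290,170));at=crop((396,468),6,(95,200));bt=crop((376,462),6,(95,200))
print(onz(c,a,.054),onz(c,b,.074)); print(tri([(c,a),(t,at)]),tri([(c,b),(t,bt)]),tri([(c,a),(t,at),(camera_info("side"),crop((171,281),8,(245,140)))]))
# plate near-left corner, edges
for n,q,z in (("cornBL",(45,64),.012),("screw",(107,118),.012),("edgeL2",(48,400),.012),("edgeT2",(600,67),.012)): print(n,onz(c,crop(q,5,(295,325)),z))
```

```text
[0.44706114 0.2925868  0.054     ] [0.44712999 0.29234288 0.074     ]
(array([0.44724842, 0.29188063, 0.05111092]), [np.float64(0.00012069810817170657), np.float64(0.00012069810817172088)]) (array([0.44736386, 0.29175255, 0.07177821]), [np.float64(0.000179156580345505), np.float64(0.0001791565803454867)]) (array([0.44690615, 0.29187338, 0.05151091]), [np.float64(0.00024224161770852582), np.float64(0.0004490531971029636), np.float64(0.0006433730393831828)])
cornBL [0.43534645 0.12707693 0.012     ]
screw [0.45193202 0.11331906 0.012     ]
edgeL2 [0.44478157 0.02543268 0.012     ]
edgeT2 [0.57073673 0.14070936 0.012     ]
```

{"fn": "jog_arm", "kwargs": {"plan": [-0.046, 0.0285, 0, 0, 0, 0, -0.046, 0.0285, 0, 0, 0, 0, -0.046, 0.0285, 0, 0, 0, 0, -0.046, 0.0285, 0, 0, 0, 0, 0, 0, 0, 0, 0, 0, 0, 0, 0, 0, 0, 0]}}

```text
time_s: 2.58
ee_pos: [0.5796, 0.1205, 0.2421]
ee_rot: [[-0.107, 0.994, -0.001], [0.994, 0.107, 0.0], [0.0, -0.001, -1.0]]
force: [-0.6, 0.3, 0.4]
gripper_width: 0.0857
```

```bash
cat > snap.py <<'E'
import sys,pickle
from h import *
n=sys.argv[1]
s=robot.sense();c=camera_info("wrist");im=read_camera("wrist")[:,:,::-1]
print(s["time_s"],s["ee_pos"],s["force"]);pickle.dump((s,c,im),open(n+".pkl","wb"))
cv2.imwrite("pics/%s.png"%n,im)
E
python3 snap.py w2
```

```text
2.575 [0.5796377  0.12052303 0.24211984] [-0.6321733   0.32016671  0.42796306]
```

View pics/w2.png

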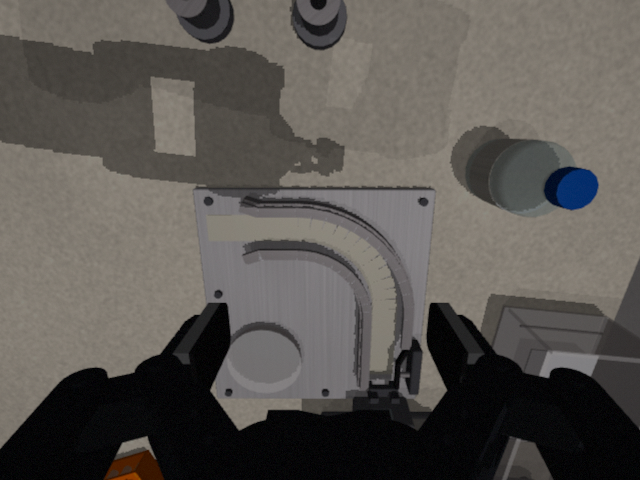

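{"fn": "jog_arm", "kwargs": {"plan": [-0.05, 0, 0, 0, 0, 0, -0.05, 0, 0, 0, 0, 0, -0.02, 0, 0, 0, 0, 0, 0, 0, 0, 0, 0, 0, 0, 0, 0, 0, 0, 0]}}

```text
time_s: 3.25
ee_pos: [0.5924, 0.0026, 0.2425]
ee_rot: [[-0.107, 0.994, 0.0], [0.994, 0.107, 0.0], [0.0, 0.0, -1.0]]
force: [0.6, -0.0, 0.1]
gripper_width: 0.0857
```

```bash
python3 snap.py w3
```

```text
3.25 [0.59237161 0.00256504 0.24248405] [ 0.5909461  -0.0447528   0.06167978]
```

View pics/w3.png

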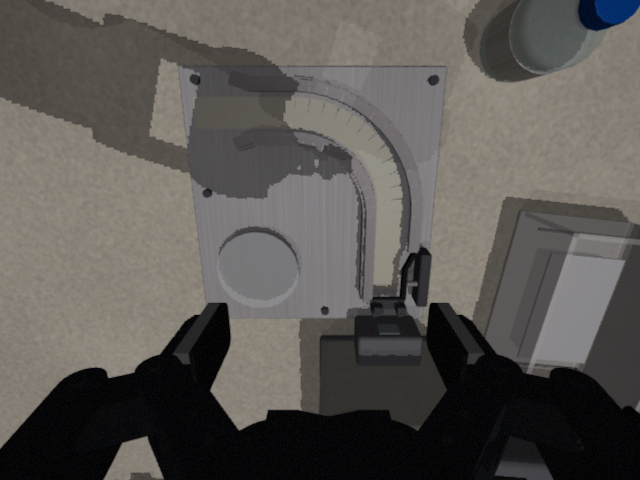

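w3 shows the whole plate: corners about (180,66), (446,66) and (206,318), and the stop near (388,305). w2 shows the same. I'll enlarge for exact readings.

Run:
```python
from h import *
a=cv2.imread("pics/w3.png");b=cv2.imread("pics/w2.png")
def tile(im,pts,k=9,h=16):
    return np.hstack([cv2.resize(im[y-h:y+h,x-h:x+h],None,fx=k,fy=k,interpolation=cv2.INTER_CUBIC) for x,y in pts])
cv2.imwrite("pics/c3.png",np.vstack([tile(a,[(184,70),(446,70)]),tile(a,[(208,316),(420,316)])]))
cv2.imwrite("pics/c2.png",np.vstack([tile(b,[(198,192),(434,192)]),tile(b,[(222,394),(420,394)])]))
cv2.imwrite("pics/r2.png",cv2.resize(b[185:275,195:320],None,fx=6,fy=6,interpolation=cv2.INTER_CUBIC))
cv2.imwrite("pics/r3.png",cv2.resize(a[180:330,335:445],None,fx=4,fy=4,interpolation=cv2.INTER_CUBIC))
```

```text
(no output)
```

View pics/c3.png

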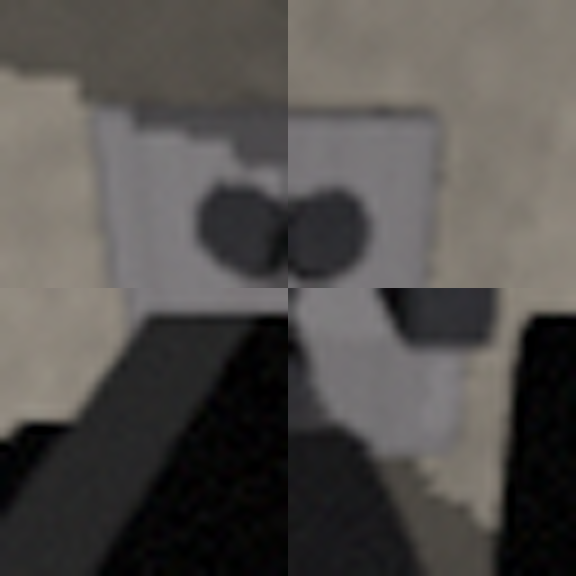

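View pics/c2.png

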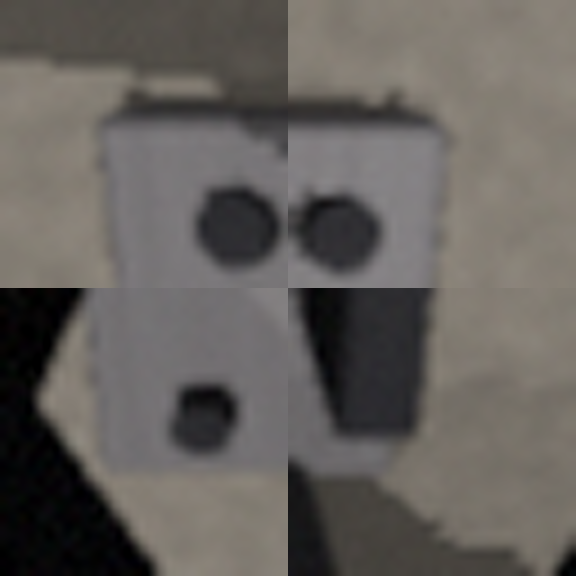

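View pics/r2.png

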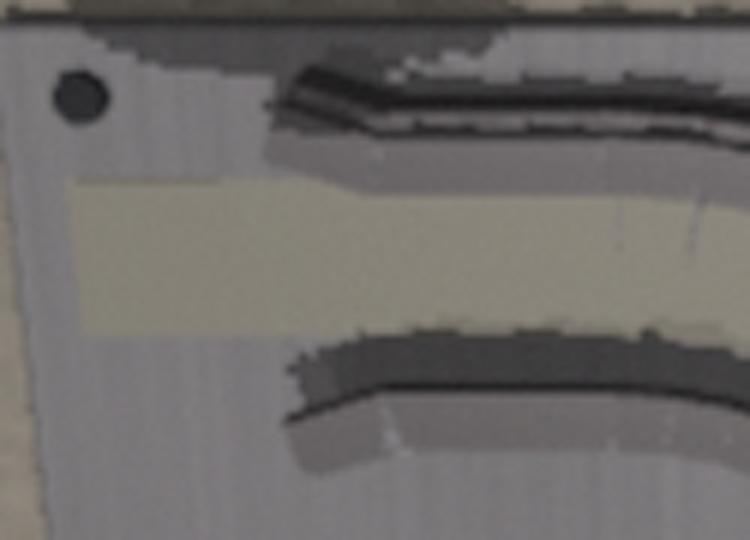

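View pics/r3.png

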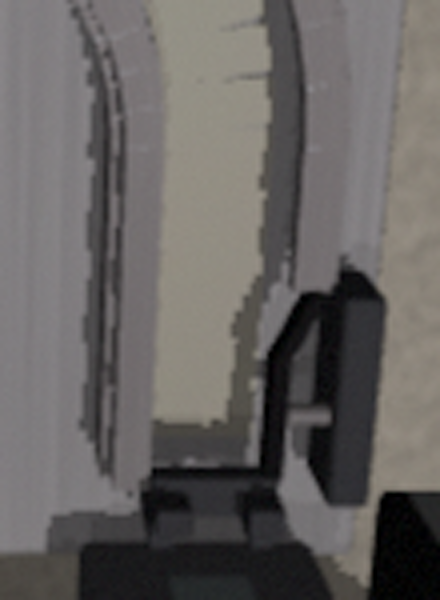

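```bash
cat > fit.py <<'E'
from h import *
import pickle
c2=pickle.load(open("w2.pkl","rb"))[1];c3=pickle.load(open("w3.pkl","rb"))[1];t=camera_info("top");c1=pickle.load(open("w1.pkl","rb"))[1]
# (cam,px,z, lx,ly) None= unconstrained
O=[("c3TL",c3,crop((97,107),9,(168,54)),.012,-.142,.123),("c3TR",c3,crop((152,109),9,(430,54)),.012,.118,.123),
("c3BR",c3,crop((176,168),9,(404,300)),.012,.118,-.152),
("c2TL",c2,crop((103,123),9,(182,176)),.012,-.142,.123),("c2TR",c2,crop((155,123),9,(418,176)),.012,.118,.123),
("c2BL",c2,crop((103,182),9,(206,378)),.012,-.142,-.152),
("c1BL",c1,crop((45,66),5,(295,325)),.012,-.142,.123),
("lane2",c2,crop((500,294),6,(195,185)),.036,None,.080),
("lane1",c1,crop((450,(217+343)/2),5,(295,325)),.036,None,.080),
("nest3",c3,crop((232,200),4,(335,180)),.036,.070,None),
("stopbot",c3,crop((210,466),4,(335,180)),.030,None,-.112),("stoptop",c3,crop((210,481),4,(335,180)),.039,None,-.112)]
def loc(v,p):
    c,s=np.cos(v[2]),np.sin(v[2]);d=p[:2]-v[:2];return np.array([c*d[0]+s*d[1],-s*d[0]+c*d[1]])
def f(v):
    r=[]
    for n,c,q,z,lx,ly in O:
        l=loc(v,onz(c,q,z)); r+= [0 if lx is None else l[0]-lx, 0 if ly is None else l[1]-ly]
    return np.array(r)*1e3
r=least_squares(f,[.588,.017,.105],loss="soft_l1");v=r.x
if __name__=="__main__":
    print(v,np.degrees(v[2]))
    for o,e in zip(O,f(v).reshape(-1,2)): print(o[0],e.round(2))
    R=np.array([[np.cos(v[2]),-np.sin(v[2])],[np.sin(v[2]),np.cos(v[2])]])
    for n,p in dict(load=(-.108,.08),cin=(-.03,.08),home=(.07,-.095)).items(): print(n,v[:2]+R@p)
E
python3 fit.py
```

```text
[0.5885836  0.01840391 0.10331235] 5.919361424344656
c3TL [ 1.   -0.73]
c3TR [-1.84  0.03]
c3BR [-0.1   0.84]
c2TL [ 0.67 -0.95]
c2TR [-2.17 -0.01]
c2BL [0.29 1.22]
c1BL [0.78 0.33]
lane2 [0.  0.3]
lane1 [0.   0.46]
nest3 [-0.28  0.  ]
stopbot [ 0.   -0.75]
stoptop [ 0.   -0.71]
load [0.47290916 0.08683946]
cin [0.55049326 0.0948835 ]
home [ 0.66800758 -0.06887054]
```

Fit residuals are about 0.3–0.8 mm along the lane and the stop, and up to 2 mm at one plate corner, which fits a small camera scale error. Next I'll go back above the carrier and come down around it.

{"fn": "jog_arm", "kwargs": {"plan": [0.0506, -0.0189, 0, 0, 0, 0, 0.0506, -0.0189, 0, 0, 0, 0, 0.0506, -0.0189, 0, 0, 0, 0, 0.0506, -0.0189, 0, 0, 0, 0, 0.0506, -0.0189, 0, 0, 0, 0, 0.0505, -0.019, 0, 0, 0, 0, 0, 0, 0, 0, 0, 0, 0, 0, 0.04, 0, 0, 0, 0, 0, 0.04, 0, 0, 0, 0, 0, 0.03, 0, 0, 0, 0, 0, 0, 0, 0, 0, 0, 0, 0, 0, 0, 0]}}

```text
time_s: 4.8
ee_pos: [0.4484, 0.291, 0.1336]
ee_rot: [[-0.106, 0.994, 0.002], [0.994, 0.106, 0.001], [0.0, 0.002, -1.0]]
force: [0.3, 0.6, 0.0]
gripper_width: 0.0853
```

```bash
python3 snap.py w4
```

```text
4.8 [0.44836052 0.29104945 0.13360764] [0.3254057  0.55382992 0.04910419]
```

View pics/w4.png

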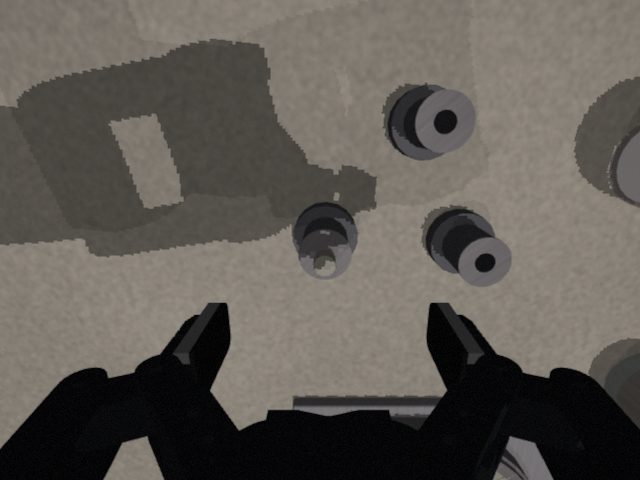

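Run:
```python
import cv2
im=cv2.imread("pics/w4.png")
cv2.imwrite("pics/w4a.png",cv2.resize(im[195:285,285:365],None,fx=6,fy=6,interpolation=cv2.INTER_CUBIC))
```

```text
(no output)
```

View pics/w4a.png

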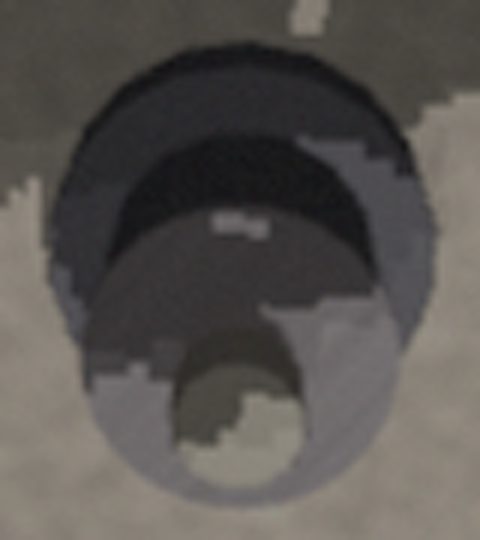

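Run:
```python
from h import *
import pickle
c1=pickle.load(open("w1.pkl","rb"))[1];s,c,_=pickle.load(open("w4.pkl","rb"))
a=crop((242,356),6,(285,195));b=crop((240,425),6,(285,195))
print(onz(c,a,.054),onz(c,b,.074))
print(tri([(c,a),(c1,crop((302,367.5),8,(290,170)))]),tri([(c,b),(c1,crop((302,411),8,(290,170)))]))
R=s["ee_rot"];print(R.T@(np.array([.4470,.2922,.037])-s["ee_pos"]))
```

```text
[0.44714825 0.29245182 0.054     ] [0.44708736 0.29231884 0.074     ]
(array([0.44707378, 0.29286287, 0.05514362]), [np.float64(3.9354972866231175e-05), np.float64(3.9354972866166454e-05)]) (array([0.44710427, 0.29238007, 0.07415008]), [np.float64(2.1990568158935495e-05), np.float64(2.1990568158776904e-05)])
[ 0.00124338 -0.00142056  0.09660562]
```

Both wrist views agree: carrier axis (0.4471, 0.2924), cylinder top at 55 mm, cap at 74 mm. I'll descend and grip.

{"fn": "jog_arm", "kwargs": {"plan": [0.0014, -0.0013, 0.02, 0, 0, 0, 0, 0, 0.03, 0, 0, 0, 0, 0, 0.03, 0, 0, 0, 0, 0, 0.0165, 0, 0, 0, 0, 0, 0, 0, 0, 0]}}

```text
time_s: 5.48
ee_pos: [0.4465, 0.2921, 0.0361]
ee_rot: [[-0.105, 0.994, -0.0], [0.994, 0.105, -0.0], [-0.0, -0.0, -1.0]]
force: [0.5, 0.1, 0.2]
gripper_width: 0.0856
```

{"fn": "jog_arm", "kwargs": {"plan": [0, 0, 0, 0, 0, 0, 0, 0, 0, 0, 0, 0, 0, 0, 0, 0, 0, 0, 0, 0, 0, 0, 0, 0, 0, 0, 0, 0, 0, 0, 0, 0, 0, 0, 0, 0], "hand": 0, "grip_force": 40}}

```text
time_s: 6.22
ee_pos: [0.4463, 0.2921, 0.0366]
ee_rot: [[-0.105, 0.994, 0.001], [0.994, 0.105, 0.0], [0.0, 0.001, -1.0]]
force: [-2.3, 0.6, 5.4]
gripper_width: 0.0332
```

```bash
python3 snap.py w5
```

```text
6.225 [0.4463357  0.29213317 0.03659767] [-2.30881651  0.576941    5.3653643 ]
```

View pics/w5.png

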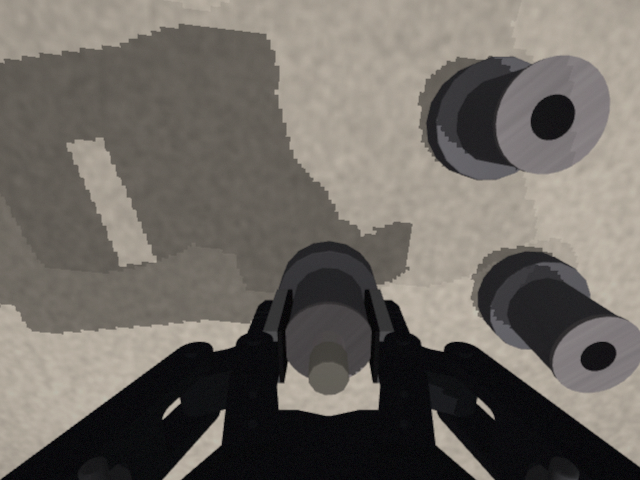

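Gripped at 33.2 mm; the cap is centred between the pads. Next I'll lift and carry it over the load spot.

{"fn": "jog_arm", "kwargs": {"plan": [0, 0, -0.015, 0, 0, 0, 0, 0, -0.03, 0, 0, 0, 0, 0, -0.005, 0, 0, 0, -0.03, 0.0007, 0, 0, 0, 0, -0.04, 0.001, 0, 0, 0, 0, -0.04, 0.001, 0, 0, 0, 0, -0.04, 0.001, 0, 0, 0, 0, -0.037, 0.001, 0, 0, 0, 0, -0.02, 0.0003, 0, 0, 0, 0, 0, 0, 0.01, 0, 0, 0, 0, 0, 0.01, 0, 0, 0, 0, 0, 0, 0, 0, 0]}}

```text
time_s: 7.78
ee_pos: [0.4722, 0.0875, 0.0647]
ee_rot: [[-0.106, 0.994, -0.003], [0.994, 0.106, 0.0], [0.001, -0.003, -1.0]]
force: [-0.2, 0.5, -4.3]
gripper_width: 0.0328
```

```bash
python3 snap.py w6;python3 - <<'E'
from h import *
from fit import v,loc
s=robot.sense();print(loc(v,s["ee_pos"]),s["ee_pos"],s["ee_rot"][:,1],np.degrees(v[2]),np.degrees(np.arctan2(s["ee_rot"][1,1],s["ee_rot"][0,1])))
E
```

```text
7.775 [0.4722474  0.0875441  0.06466722] [-0.15218066  0.51417434 -4.32602862]
[-0.10818947  0.08063247] [0.47265547 0.08744902 0.06521969] [ 0.99431473  0.1064713  -0.00144418] 5.919361424344656 6.111947540562931
```

View pics/w6.png

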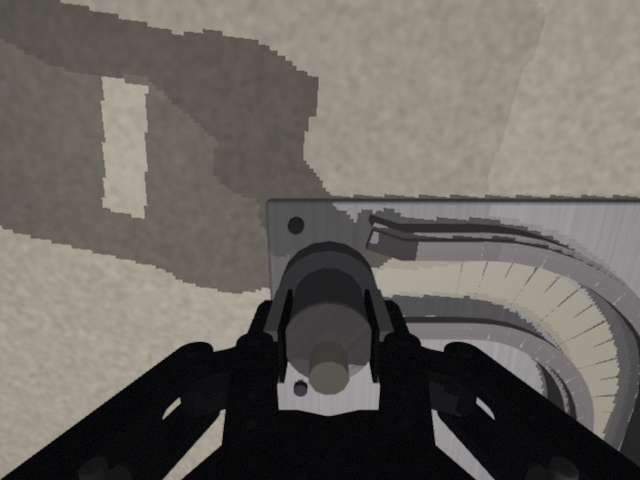

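{"fn": "jog_arm", "kwargs": {"plan": [-0.0004, 0, 0.01, 0, 0, 0, 0, 0, 0.005, 0, 0, 0, 0, 0, 0.001, 0, 0, 0, 0, 0, 0, 0, 0, 0]}}

```text
time_s: 8.32
ee_pos: [0.4732, 0.0863, 0.0498]
ee_rot: [[-0.105, 0.994, 0.0], [0.994, 0.105, 0.0], [0.0, 0.0, -1.0]]
force: [-0.3, -0.1, -4.5]
gripper_width: 0.0329
```

{"fn": "jog_arm", "kwargs": {"plan": [0, 0, 0.001, 0, 0, 0, 0, 0, 0, 0, 0, 0]}}

```text
time_s: 8.57
ee_pos: [0.4732, 0.0863, 0.0489]
ee_rot: [[-0.105, 0.994, 0.0], [0.994, 0.105, -0.0], [-0.0, 0.0, -1.0]]
force: [-0.3, 0.4, -4.1]
gripper_width: 0.0329
```

{"fn": "jog_arm", "kwargs": {"plan": [0, 0, 0.0005, 0, 0, 0, 0, 0, 0, 0, 0, 0]}}

```text
time_s: 8.82
ee_pos: [0.4732, 0.0863, 0.0487]
ee_rot: [[-0.105, 0.994, 0.001], [0.994, 0.105, -0.0], [-0.0, 0.0, -1.0]]
force: [-2.2, -0.7, 0.4]
gripper_width: 0.0327
```

{"fn": "jog_arm", "kwargs": {"plan": [0, 0, 0.0005, 0, 0, 0, 0, 0, 0, 0, 0, 0]}}

```text
time_s: 9.07
ee_pos: [0.4732, 0.0863, 0.0486]
ee_rot: [[-0.105, 0.994, 0.001], [0.994, 0.105, -0.0], [-0.0, 0.001, -1.0]]
force: [-4.0, -0.7, 9.0]
gripper_width: 0.0331
```

Set down on the lane at TCP z 0.0487. Lighten the load and ease it into the flare.

{"fn": "jog_arm", "kwargs": {"plan": [0, 0, -0.0005, 0, 0, 0, 0, 0.003, 0, 0, 0, 0, 0, 0.004, 0, 0, 0, 0, 0, 0.004, 0, 0, 0, 0, 0, 0.004, 0, 0, 0, 0]}}

```text
time_s: 9.7
ee_pos: [0.4848, 0.088, 0.0487]
ee_rot: [[-0.106, 0.994, -0.008], [0.994, 0.106, -0.0], [0.001, -0.008, -1.0]]
force: [-16.4, -2.4, 19.7]
gripper_width: 0.0329
```

{"fn": "jog_arm", "kwargs": {"plan": [0, 0.003, 0, 0, 0, 0, 0, 0.003, 0, 0, 0, 0]}}

```text
time_s: 9.95
ee_pos: [0.4908, 0.0887, 0.0487]
ee_rot: [[-0.106, 0.994, -0.008], [0.994, 0.106, -0.0], [0.001, -0.008, -1.0]]
force: [-16.7, -2.1, 17.9]
gripper_width: 0.0329
```

{"fn": "jog_arm", "kwargs": {"plan": [0, 0.003, 0, 0, 0, 0, 0, 0.003, 0, 0, 0, 0]}}

```text
time_s: 10.2
ee_pos: [0.497, 0.0893, 0.0487]
ee_rot: [[-0.106, 0.994, -0.007], [0.994, 0.106, -0.0], [0.001, -0.007, -1.0]]
force: [-16.6, -1.8, 16.8]
gripper_width: 0.0329
```

Downforce is too high, so I'll unload it before going further in.

{"fn": "jog_arm", "kwargs": {"plan": [0, 0, -0.0005, 0, 0, 0, 0, 0.0005, -0.0003, 0, 0, 0, 0, 0.0005, 0, 0, 0, 0]}}

```text
time_s: 10.58
ee_pos: [0.5012, 0.0893, 0.0488]
ee_rot: [[-0.105, 0.994, -0.0], [0.994, 0.105, 0.0], [0.0, -0.0, -1.0]]
force: [-0.3, -0.6, -4.8]
gripper_width: 0.0324
```

```bash
cat > st.py <<'E'
from h import *
from fit import v,loc
s=robot.sense();c,sn=np.cos(v[2]),np.sin(v[2]);F=s["force"]
p=loc(v,s["ee_pos"])*1e3
print("t",s["time_s"],"trk",p.round(2),"z",round(s["ee_pos"][2]*1e3,2),"Ftrk",np.round([c*F[0]+sn*F[1],-sn*F[0]+c*F[1],F[2]],1),"yaw-rel",round(np.degrees(np.arctan2(s["ee_rot"][1,1],s["ee_rot"][0,1])-v[2]),2),"tilt",s["ee_rot"][:2,2].round(4),"M",s["moment"].round(2))
print("lane r:",round(np.hypot(p[0]+30,p[1]+20),2),"ang",round(90-np.degrees(np.arctan2(p[1]+20,p[0]+30)),2))
E
python3 st.py
```

```text
t 10.575 trk [-79.64  79.49] z 48.82 Ftrk [-0.4 -0.6 -4.8] yaw-rel 0.12 tilt [-0.0001  0.    ] M [ 0.08 -0.02 -0.  ]
lane r: 111.19 ang -26.52
```

{"fn": "jog_arm", "kwargs": {"plan": [0.0003, 0.003, 0, 0, 0, 0, 0.0003, 0.003, 0, 0, 0, 0]}}

```text
time_s: 10.82
ee_pos: [0.5072, 0.0905, 0.049]
ee_rot: [[-0.105, 0.994, 0.0], [0.994, 0.105, 0.0], [0.0, 0.0, -1.0]]
force: [-0.4, -0.6, -5.3]
gripper_width: 0.033
```

```bash
python3 st.py
```

```text
t 10.825 trk [-73.5   80.14] z 49.02 Ftrk [-0.5 -0.5 -5.3] yaw-rel 0.12 tilt [0. 0.] M [-0.02  0.    0.03]
lane r: 109.18 ang -23.48
```

{"fn": "jog_arm", "kwargs": {"plan": [0, 0.003, 0, 0, 0, 0, 0, 0.003, 0, 0, 0, 0]}}

```text
time_s: 11.08
ee_pos: [0.5131, 0.0912, 0.0491]
ee_rot: [[-0.105, 0.994, 0.0], [0.994, 0.105, 0.0], [0.0, 0.0, -1.0]]
force: [-0.5, 1.0, -5.5]
gripper_width: 0.0328
```

```bash
python3 st.py
```

```text
t 11.075 trk [-67.58  80.16] z 49.08 Ftrk [-0.3  1.  -5.5] yaw-rel 0.13 tilt [0. 0.] M [0.01 0.04 0.02]
lane r: 106.98 ang -20.56
```

{"fn": "jog_arm", "kwargs": {"plan": [0, 0.004, 0.0002, 0, 0, 0, 0, 0.004, 0, 0, 0, 0, 0, 0.004, 0, 0, 0, 0]}}

```text
time_s: 11.45
ee_pos: [0.5251, 0.0924, 0.0489]
ee_rot: [[-0.105, 0.994, -0.0], [0.994, 0.105, 0.0], [0.0, -0.0, -1.0]]
force: [-0.4, -0.0, -3.8]
gripper_width: 0.0328
```

```bash
python3 st.py
```

```text
t 11.45 trk [-55.53  80.19] z 48.9 Ftrk [-0.4  0.  -3.8] yaw-rel 0.13 tilt [-0.  0.] M [-0.01  0.01 -0.03]
lane r: 103.39 ang -14.3
```

{"fn": "jog_arm", "kwargs": {"plan": [0, 0.004, 0, 0, 0, 0, 0, 0.004, 0, 0, 0, 0, 0, 0.004, 0, 0, 0, 0]}}

```text
time_s: 11.82
ee_pos: [0.537, 0.0937, 0.0489]
ee_rot: [[-0.105, 0.994, -0.0], [0.994, 0.105, 0.0], [0.0, -0.0, -1.0]]
force: [0.4, 0.6, -4.7]
gripper_width: 0.0326
```

```bash
python3 st.py
```

```text
t 11.825 trk [-43.57  80.2 ] z 48.92 Ftrk [ 0.5  0.6 -4.7] yaw-rel 0.13 tilt [-0.  0.] M [ 0.   -0.01 -0.03]
lane r: 101.12 ang -7.71
```

{"fn": "jog_arm", "kwargs": {"plan": [0, 0.0046, 0, 0, 0, 0, 0, 0.0045, 0, 0, 0, 0, 0, 0.0045, 0, 0, 0, 0]}}

```text
time_s: 12.2
ee_pos: [0.5505, 0.0951, 0.0489]
ee_rot: [[-0.105, 0.994, -0.0], [0.994, 0.105, -0.0], [-0.0, -0.0, -1.0]]
force: [-0.1, -0.5, -4.5]
gripper_width: 0.0331
```

```bash
python3 st.py
python3 - <<'E'
import numpy as np
e=np.radians(.13);th=np.radians(np.arange(0,92.5,2.5))
x,y=100*np.sin(th),100*np.cos(th);dx,dy=np.diff(x),np.diff(y)
for i,(a,b) in enumerate(zip(-dx*np.sin(e)+dy*np.cos(e),dx*np.cos(e)+dy*np.sin(e))): print(2.5*(i+1),round(a/1e3,5),round(b/1e3,5))
E
```

```text
t 12.2 trk [-29.92  80.25] z 48.92 Ftrk [-0.2 -0.5 -4.5] yaw-rel 0.13 tilt [-0. -0.] M [ 0.   -0.01  0.05]
lane r: 100.25 ang 0.04
2.5 -0.00011 0.00436
5.0 -0.0003 0.00435
7.5 -0.00048 0.00434
10.0 -0.00067 0.00431
12.5 -0.00086 0.00428
15.0 -0.00105 0.00424
17.5 -0.00123 0.00419
20.0 -0.00141 0.00413
22.5 -0.00159 0.00406
25.0 -0.00177 0.00399
27.5 -0.00194 0.00391
30.0 -0.00211 0.00382
32.5 -0.00227 0.00372
35.0 -0.00243 0.00362
37.5 -0.00259 0.00351
40.0 -0.00274 0.0034
42.5 -0.00288 0.00327
45.0 -0.00302 0.00314
47.5 -0.00316 0.00301
50.0 -0.00329 0.00287
52.5 -0.00341 0.00272
55.0 -0.00352 0.00257
57.5 -0.00363 0.00242
60.0 -0.00374 0.00225
62.5 -0.00383 0.00209
65.0 -0.00392 0.00192
67.5 -0.004 0.00175
70.0 -0.00407 0.00157
72.5 -0.00413 0.00139
75.0 -0.00419 0.00121
77.5 -0.00424 0.00103
80.0 -0.00428 0.00084
82.5 -0.00431 0.00065
85.0 -0.00434 0.00047
87.5 -0.00435 0.00028
90.0 -0.00436 9e-05
```

Free-running. Now the corner, in batches of 10° (four rows).

{"fn": "jog_arm", "kwargs": {"plan": [-0.0001, 0.0044, 0, 0, 0, 0, -0.0003, 0.0043, 0, 0, 0, 0, -0.0005, 0.0043, 0, 0, 0, 0, -0.0007, 0.0043, 0, 0, 0, 0]}}

```text
time_s: 12.7
ee_pos: [0.5679, 0.0953, 0.0489]
ee_rot: [[-0.105, 0.994, -0.0], [0.994, 0.105, 0.0], [0.0, -0.0, -1.0]]
force: [-0.5, -1.3, -5.1]
gripper_width: 0.0329
```

```bash
python3 st.py
```

```text
t 12.7 trk [-12.67  78.64] z 48.89 Ftrk [-0.6 -1.2 -5.1] yaw-rel 0.13 tilt [-0.0001  0.    ] M [ 0.03 -0.02  0.05]
lane r: 100.15 ang 9.97
```

{"fn": "jog_arm", "kwargs": {"plan": [-0.0009, 0.0043, 0, 0, 0, 0, -0.001, 0.0042, 0, 0, 0, 0, -0.0012, 0.0042, 0, 0, 0, 0, -0.0014, 0.0041, 0, 0, 0, 0]}}

```text
time_s: 13.2
ee_pos: [0.5851, 0.0926, 0.0489]
ee_rot: [[-0.105, 0.994, -0.0], [0.994, 0.105, -0.0], [-0.0, -0.0, -1.0]]
force: [-0.6, 0.1, -5.2]
gripper_width: 0.0328
```

```bash
python3 st.py
```

```text
t 13.2 trk [ 4.15 74.13] z 48.89 Ftrk [-0.6  0.2 -5.2] yaw-rel 0.13 tilt [-0.0001 -0.    ] M [ 0.01  0.02 -0.01]
lane r: 100.13 ang 19.94
```

{"fn": "jog_arm", "kwargs": {"plan": [-0.0016, 0.0041, 0, 0, 0, 0, -0.0018, 0.004, 0, 0, 0, 0, -0.0019, 0.0039, 0, 0, 0, 0, -0.0021, 0.0038, 0, 0, 0, 0]}}

```text
time_s: 13.7
ee_pos: [0.6015, 0.0868, 0.0489]
ee_rot: [[-0.105, 0.994, -0.0], [0.994, 0.105, -0.0], [0.0, -0.0, -1.0]]
force: [0.5, -0.8, -4.6]
gripper_width: 0.0328
```

```bash
python3 st.py
```

```text
t 13.7 trk [19.93 66.73] z 48.89 Ftrk [ 0.5 -0.9 -4.6] yaw-rel 0.13 tilt [-0.0001 -0.    ] M [0.01 0.06 0.02]
lane r: 100.08 ang 29.93
```

{"fn": "jog_arm", "kwargs": {"plan": [-0.0023, 0.0037, 0, 0, 0, 0, -0.0024, 0.0036, 0, 0, 0, 0, -0.0026, 0.0035, 0, 0, 0, 0, -0.0027, 0.0034, 0, 0, 0, 0]}}

```text
time_s: 14.2
ee_pos: [0.6165, 0.0783, 0.0488]
ee_rot: [[-0.105, 0.994, -0.001], [0.994, 0.105, -0.0], [-0.0, -0.001, -1.0]]
force: [-1.5, -0.5, -6.3]
gripper_width: 0.033
```

```bash
python3 st.py
```

```text
t 14.2 trk [33.97 56.7 ] z 48.84 Ftrk [-1.5 -0.4 -6.3] yaw-rel 0.13 tilt [-0.0005 -0.0001] M [-0.1   0.2  -0.07]
lane r: 99.88 ang 39.83
```

{"fn": "jog_arm", "kwargs": {"plan": [-0.0029, 0.0033, 0, 0, 0, 0, -0.003, 0.0031, 0, 0, 0, 0, -0.0032, 0.003, 0, 0, 0, 0, -0.0033, 0.0029, 0, 0, 0, 0]}}

```text
time_s: 14.7
ee_pos: [0.63, 0.0673, 0.0488]
ee_rot: [[-0.105, 0.994, -0.001], [0.994, 0.105, -0.0], [0.0, -0.001, -1.0]]
force: [-3.0, -0.1, -4.5]
gripper_width: 0.0325
```

```bash
python3 st.py
```

```text
t 14.7 trk [46.26 44.31] z 48.84 Ftrk [-3.   0.2 -4.5] yaw-rel 0.13 tilt [-0.0005 -0.    ] M [-0.03  0.29 -0.01]
lane r: 99.76 ang 49.86
```

A light touch on the outer rail (3 N). I'll trim 0.4 mm to −x.

{"fn": "jog_arm", "kwargs": {"plan": [-0.0034, 0.0024, 0, 0, 0, 0, -0.0036, 0.0025, 0, 0, 0, 0, -0.0036, 0.0024, 0, 0, 0, 0, -0.0037, 0.0022, 0, 0, 0, 0]}}

```text
time_s: 15.2
ee_pos: [0.6413, 0.054, 0.049]
ee_rot: [[-0.105, 0.994, 0.0], [0.994, 0.105, 0.0], [-0.0, 0.0, -1.0]]
force: [0.3, 0.1, -4.6]
gripper_width: 0.033
```

```bash
python3 st.py
```

```text
t 15.2 trk [56.07 30.  ] z 48.98 Ftrk [ 0.3  0.1 -4.6] yaw-rel 0.13 tilt [0.0004 0.    ] M [-0.02 -0.03  0.01]
lane r: 99.54 ang 59.85
```

{"fn": "jog_arm", "kwargs": {"plan": [-0.0038, 0.0021, 0, 0, 0, 0, -0.0039, 0.0019, 0, 0, 0, 0, -0.004, 0.0017, 0, 0, 0, 0]}}

```text
time_s: 15.58
ee_pos: [0.648, 0.043, 0.0489]
ee_rot: [[-0.105, 0.994, -0.0], [0.994, 0.105, 0.0], [0.0, -0.0, -1.0]]
force: [-1.3, 0.8, -5.4]
gripper_width: 0.0333
```

```bash
python3 st.py
```

```text
t 15.575 trk [61.64 18.29] z 48.88 Ftrk [-1.2  0.9 -5.4] yaw-rel 0.13 tilt [-0.  0.] M [0.05 0.01 0.02]
lane r: 99.32 ang 67.32
```

{"fn": "jog_arm", "kwargs": {"plan": [-0.0041, 0.0015, 0, 0, 0, 0, -0.0041, 0.0014, 0, 0, 0, 0, -0.0042, 0.0012, 0, 0, 0, 0, -0.0042, 0.001, 0, 0, 0, 0]}}

```text
time_s: 16.08
ee_pos: [0.6548, 0.027, 0.0489]
ee_rot: [[-0.105, 0.994, 0.0], [0.994, 0.105, -0.0], [-0.0, 0.0, -1.0]]
force: [-0.3, 0.1, -5.1]
gripper_width: 0.0326
```

```bash
python3 st.py
```

```text
t 16.075 trk [66.71  1.69] z 48.94 Ftrk [-0.3  0.1 -5.1] yaw-rel 0.13 tilt [ 0. -0.] M [ 0.05 -0.06  0.04]
lane r: 99.11 ang 77.36
```

{"fn": "jog_arm", "kwargs": {"plan": [-0.0043, 0.0008, 0, 0, 0, 0, -0.0043, 0.0007, 0, 0, 0, 0, -0.0043, 0.0005, 0, 0, 0, 0]}}

```text
time_s: 16.45
ee_pos: [0.6581, 0.0143, 0.0489]
ee_rot: [[-0.105, 0.994, -0.0], [0.994, 0.105, -0.0], [-0.0, -0.0, -1.0]]
force: [0.2, -0.6, -5.0]
gripper_width: 0.0326
```

```bash
python3 st.py
```

```text
t 16.45 trk [ 68.71 -11.21] z 48.93 Ftrk [ 0.1 -0.6 -5. ] yaw-rel 0.13 tilt [-0. -0.] M [-0.04  0.01  0.  ]
lane r: 99.1 ang 84.91
```

{"fn": "jog_arm", "kwargs": {"plan": [-0.0043, 0.0003, 0, 0, 0, 0, -0.0043, 0.0001, 0, 0, 0, 0, -0.004, 0, 0, 0, 0, 0, -0.004, 0, 0, 0, 0, 0]}}

```text
time_s: 16.95
ee_pos: [0.6602, -0.0021, 0.0489]
ee_rot: [[-0.105, 0.994, -0.0], [0.994, 0.105, -0.0], [0.0, -0.0, -1.0]]
force: [0.2, -0.4, -4.9]
gripper_width: 0.0329
```

```bash
python3 st.py
```

```text
t 16.95 trk [ 69.11 -27.79] z 48.92 Ftrk [ 0.1 -0.4 -4.9] yaw-rel 0.13 tilt [-0. -0.] M [0.01 0.01 0.02]
lane r: 99.42 ang 94.5
```

{"fn": "jog_arm", "kwargs": {"plan": [-0.004, 0, 0, 0, 0, 0, -0.004, 0, 0, 0, 0, 0, -0.004, 0, 0, 0, 0, 0, -0.004, 0, 0, 0, 0, 0], "grip_force": 60}}

```text
time_s: 17.45
ee_pos: [0.6619, -0.018, 0.0489]
ee_rot: [[-0.105, 0.994, -0.0], [0.994, 0.105, 0.0], [0.0, -0.0, -1.0]]
force: [0.1, -1.1, -4.8]
gripper_width: 0.0325
```

```bash
python3 st.py
```

```text
t 17.45 trk [ 69.14 -43.78] z 48.92 Ftrk [ 0.  -1.1 -4.8] yaw-rel 0.13 tilt [-0.  0.] M [-0.03  0.03 -0.07]
lane r: 101.95 ang 103.49
```

Now into the keeper, in smaller steps.

{"fn": "jog_arm", "kwargs": {"plan": [-0.003, 0, 0, 0, 0, 0, -0.003, 0, 0, 0, 0, 0, -0.003, 0, 0, 0, 0, 0]}}

```text
time_s: 17.82
ee_pos: [0.6628, -0.0268, 0.049]
ee_rot: [[-0.105, 0.994, 0.0], [0.994, 0.105, 0.0], [0.0, 0.0, -1.0]]
force: [-0.8, 2.6, -2.2]
gripper_width: 0.0324
```

```bash
python3 st.py
```

```text
t 17.825 trk [ 69.2  -52.61] z 48.99 Ftrk [-0.5  2.7 -2.2] yaw-rel 0.13 tilt [0.0001 0.0002] M [0.31 0.   0.02]
lane r: 104.43 ang 108.2
```

{"fn": "jog_arm", "kwargs": {"plan": [-0.003, 0, 0, 0, 0, 0, -0.003, 0, 0, 0, 0, 0, -0.003, 0, 0, 0, 0, 0]}}

```text
time_s: 18.2
ee_pos: [0.664, -0.0354, 0.0494]
ee_rot: [[-0.106, 0.994, 0.001], [0.994, 0.106, 0.0], [0.0, 0.001, -1.0]]
force: [-0.6, 4.4, 1.6]
gripper_width: 0.0326
```

```bash
python3 st.py
```

```text
t 18.2 trk [ 69.45 -61.29] z 49.4 Ftrk [-0.1  4.4  1.6] yaw-rel 0.15 tilt [0.0008 0.0005] M [ 0.81 -0.03  0.1 ]
lane r: 107.68 ang 112.55
```

{"fn": "jog_arm", "kwargs": {"plan": [-0.003, 0, 0, 0, 0, 0, -0.003, 0, 0, 0, 0, 0, -0.003, 0, 0, 0, 0, 0]}}

```text
time_s: 18.58
ee_pos: [0.6644, -0.0431, 0.0494]
ee_rot: [[-0.106, 0.994, -0.001], [0.994, 0.106, 0.003], [0.003, -0.0, -1.0]]
force: [-3.8, 12.0, 6.2]
gripper_width: 0.0326
```

```bash
python3 st.py; python3 snap.py w7
```

```text
t 18.575 trk [ 69.02 -68.97] z 49.44 Ftrk [-2.6 12.3  6.2] yaw-rel 0.16 tilt [-0.0007  0.0028] M [2.2  0.5  0.23]
lane r: 110.47 ang 116.31
18.575 [ 0.66435036 -0.04307948  0.04944279] [-3.83388057 11.97358501  6.19857314]
```

View pics/w7.png

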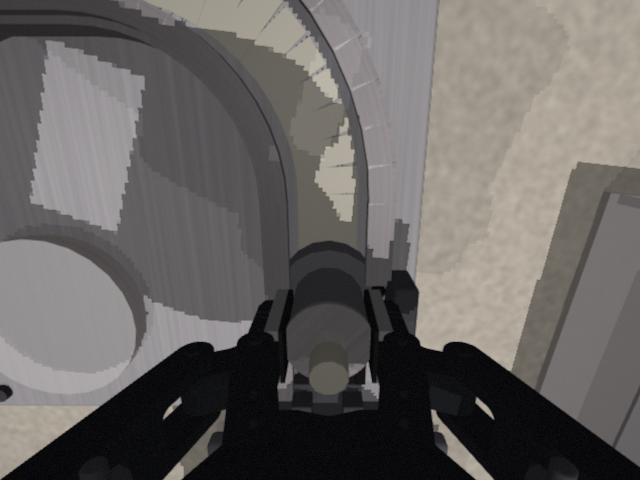

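Pushing high on the carrier presses its front edge down, so I'll lift slightly to shed that load.

{"fn": "jog_arm", "kwargs": {"plan": [0, 0, -0.0004, 0, 0, 0, 0, 0, 0, 0, 0, 0]}}

```text
time_s: 18.88
ee_pos: [0.6641, -0.0434, 0.0495]
ee_rot: [[-0.106, 0.994, -0.001], [0.994, 0.106, 0.002], [0.002, -0.001, -1.0]]
force: [-3.6, 9.1, 1.9]
gripper_width: 0.0326
```

```bash
python3 st.py
```

```text
t 18.875 trk [ 68.75 -69.28] z 49.48 Ftrk [-2.7  9.4  1.9] yaw-rel 0.16 tilt [-0.0015  0.002 ] M [1.49 0.48 0.11]
lane r: 110.36 ang 116.52
```

{"fn": "jog_arm", "kwargs": {"plan": [-0.002, 0, -0.0002, 0, 0, 0, -0.002, 0, 0, 0, 0, 0]}}

```text
time_s: 19.12
ee_pos: [0.6642, -0.0468, 0.0495]
ee_rot: [[-0.106, 0.994, -0.002], [0.994, 0.106, 0.003], [0.003, -0.002, -1.0]]
force: [-4.7, 9.9, 2.3]
gripper_width: 0.0324
```

```bash
python3 st.py
```

```text
t 19.125 trk [ 68.53 -72.68] z 49.5 Ftrk [-3.6 10.3  2.3] yaw-rel 0.18 tilt [-0.0024  0.003 ] M [1.92 0.69 0.14]
lane r: 111.73 ang 118.13
```

{"fn": "jog_arm", "kwargs": {"plan": [-0.002, -0.0002, -0.0002, 0, 0, 0, -0.002, 0, 0, 0, 0, 0]}}

```text
time_s: 19.38
ee_pos: [0.6643, -0.0516, 0.0495]
ee_rot: [[-0.106, 0.994, -0.003], [0.994, 0.106, 0.002], [0.002, -0.003, -1.0]]
force: [-4.9, 6.8, 1.6]
gripper_width: 0.0324
```

```bash
python3 st.py
```

```text
t 19.375 trk [ 68.13 -77.43] z 49.53 Ftrk [-4.2  7.2  1.6] yaw-rel 0.17 tilt [-0.0028  0.0018] M [1.23 0.68 0.07]
lane r: 113.7 ang 120.34
```

{"fn": "jog_arm", "kwargs": {"plan": [-0.002, 0, 0, 0, 0, 0, -0.002, 0, 0, 0, 0, 0]}}

```text
time_s: 19.62
ee_pos: [0.6648, -0.0559, 0.0496]
ee_rot: [[-0.106, 0.994, -0.003], [0.994, 0.106, 0.001], [0.002, -0.003, -1.0]]
force: [-4.7, 5.9, 1.6]
gripper_width: 0.0323
```

```bash
python3 st.py
```

```text
t 19.625 trk [ 68.16 -81.79] z 49.55 Ftrk [-4.1  6.4  1.6] yaw-rel 0.15 tilt [-0.0027  0.0014] M [1.07 0.69 0.13]
lane r: 115.98 ang 122.19
```

{"fn": "jog_arm", "kwargs": {"plan": [-0.002, 0, 0, 0, 0, 0, -0.002, 0, 0, 0, 0, 0, -0.002, 0, 0, 0, 0, 0]}}

```text
time_s: 20.0
ee_pos: [0.6654, -0.0619, 0.0495]
ee_rot: [[-0.106, 0.994, -0.003], [0.994, 0.106, 0.001], [0.002, -0.003, -1.0]]
force: [-4.2, 6.3, 1.0]
gripper_width: 0.0326
```

```bash
python3 st.py
```

```text
t 20.0 trk [ 68.15 -87.79] z 49.54 Ftrk [-3.5  6.7  1. ] yaw-rel 0.15 tilt [-0.0028  0.0014] M [1.09 0.68 0.16]
lane r: 119.28 ang 124.63
```

{"fn": "jog_arm", "kwargs": {"plan": [-0.002, 0, 0, 0, 0, 0, -0.001, 0, 0, 0, 0, 0]}}

```text
time_s: 20.25
ee_pos: [0.6657, -0.065, 0.0495]
ee_rot: [[-0.106, 0.994, -0.003], [0.994, 0.106, 0.001], [0.002, -0.003, -1.0]]
force: [-3.8, 6.5, 1.5]
gripper_width: 0.0322
```

```bash
python3 st.py
```

```text
t 20.25 trk [ 68.14 -90.9 ] z 49.51 Ftrk [-3.2  6.8  1.5] yaw-rel 0.14 tilt [-0.0028  0.0013] M [1.09 0.67 0.14]
lane r: 121.07 ang 125.85
```

The steady moving push is about 6.7 N, so the press target is about 16.7 N. I'll approach the stop gently.

{"fn": "jog_arm", "kwargs": {"plan": [-0.001, 0, 0, 0, 0, 0, -0.001, 0, 0, 0, 0, 0, -0.0007, 0, 0, 0, 0, 0]}}

```text
time_s: 20.62
ee_pos: [0.666, -0.0676, 0.0495]
ee_rot: [[-0.106, 0.994, -0.003], [0.994, 0.106, 0.001], [0.002, -0.003, -1.0]]
force: [-4.3, 5.5, 0.4]
gripper_width: 0.0324
```

```bash
python3 st.py
```

```text
t 20.625 trk [ 68.15 -93.55] z 49.5 Ftrk [-3.7  6.   0.4] yaw-rel 0.15 tilt [-0.0028  0.0013] M [1.   0.7  0.07]
lane r: 122.64 ang 126.85
```

{"fn": "jog_arm", "kwargs": {"plan": [-0.0005, 0, 0, 0, 0, 0, -0.0005, 0, 0, 0, 0, 0]}}

```text
time_s: 20.88
ee_pos: [0.6661, -0.0686, 0.0495]
ee_rot: [[-0.106, 0.994, -0.003], [0.994, 0.106, 0.001], [0.001, -0.003, -1.0]]
force: [-5.0, 5.6, 1.8]
gripper_width: 0.0323
```

```bash
python3 st.py
```

```text
t 20.875 trk [ 68.17 -94.58] z 49.53 Ftrk [-4.4  6.1  1.8] yaw-rel 0.15 tilt [-0.0027  0.0012] M [1.02 0.66 0.13]
lane r: 123.28 ang 127.23
```

{"fn": "jog_arm", "kwargs": {"plan": [-0.0005, 0, 0, 0, 0, 0, -0.0003, 0, 0, 0, 0, 0]}}

```text
time_s: 21.12
ee_pos: [0.6662, -0.0691, 0.0495]
ee_rot: [[-0.106, 0.994, -0.003], [0.994, 0.106, 0.002], [0.002, -0.003, -1.0]]
force: [-4.3, 8.1, 1.4]
gripper_width: 0.032
```

{"fn": "jog_arm", "kwargs": {"plan": [-0.0004, 0, 0, 0, 0, 0, 0, 0, 0, 0, 0, 0]}}

```text
time_s: 21.38
ee_pos: [0.6662, -0.0692, 0.0495]
ee_rot: [[-0.106, 0.994, -0.003], [0.994, 0.106, 0.002], [0.003, -0.003, -1.0]]
force: [-4.7, 9.6, 0.9]
gripper_width: 0.0323
```

{"fn": "jog_arm", "kwargs": {"plan": [-0.0003, 0, 0, 0, 0, 0, 0, 0, 0, 0, 0, 0]}}

```text
time_s: 21.62
ee_pos: [0.6662, -0.0691, 0.0495]
ee_rot: [[-0.106, 0.994, -0.003], [0.994, 0.106, 0.003], [0.003, -0.003, -1.0]]
force: [-3.9, 9.9, 1.4]
gripper_width: 0.0326
```

```bash
python3 st.py
```

```text
t 21.625 trk [ 68.14 -95.08] z 49.52 Ftrk [-2.9 10.3  1.4] yaw-rel 0.17 tilt [-0.0031  0.0027] M [1.67 0.73 0.15]
lane r: 123.57 ang 127.42
```

Stop contact: y holds at −95.1 while the force rises. Build up the press.

{"fn": "jog_arm", "kwargs": {"plan": [-0.0005, 0, 0, 0, 0, 0, -0.0003, 0, 0, 0, 0, 0, 0, 0, 0, 0, 0, 0]}}

```text
time_s: 22.0
ee_pos: [0.6662, -0.0693, 0.0496]
ee_rot: [[-0.106, 0.994, -0.003], [0.994, 0.106, 0.004], [0.004, -0.003, -1.0]]
force: [-5.4, 12.6, 2.9]
gripper_width: 0.032
```

{"fn": "jog_arm", "kwargs": {"plan": [-0.0004, 0, 0, 0, 0, 0, 0, 0, 0, 0, 0, 0]}}

```text
time_s: 22.25
ee_pos: [0.6662, -0.0694, 0.0496]
ee_rot: [[-0.106, 0.994, -0.003], [0.994, 0.106, 0.004], [0.005, -0.003, -1.0]]
force: [-5.0, 13.4, 3.5]
gripper_width: 0.0323
```

```bash
python3 st.py
```

```text
t 22.25 trk [ 68.12 -95.3 ] z 49.57 Ftrk [-3.5 13.9  3.5] yaw-rel 0.18 tilt [-0.0034  0.0043] M [2.32 0.8  0.09]
lane r: 123.69 ang 127.5
```

{"fn": "jog_arm", "kwargs": {"plan": [-0.0004, 0, 0, 0, 0, 0, -0.0003, 0, 0, 0, 0, 0, 0, 0, 0, 0, 0, 0]}}

```text
time_s: 22.62
ee_pos: [0.6662, -0.0695, 0.0496]
ee_rot: [[-0.107, 0.994, -0.004], [0.994, 0.107, 0.005], [0.006, -0.003, -1.0]]
force: [-5.6, 16.2, 3.9]
gripper_width: 0.0326
```

```bash
python3 st.py
```

```text
t 22.625 trk [ 68.14 -95.4 ] z 49.6 Ftrk [-3.9 16.7  3.9] yaw-rel 0.2 tilt [-0.0036  0.0052] M [2.79 0.89 0.09]
lane r: 123.76 ang 127.54
```

{"fn": "jog_arm", "kwargs": {"plan": [-0.0002, 0, 0, 0, 0, 0, 0, 0, 0, 0, 0, 0, 0, 0, 0, 0, 0, 0, 0, 0, 0, 0, 0, 0, 0, 0, 0, 0, 0, 0]}}

```text
time_s: 23.25
ee_pos: [0.6662, -0.0695, 0.0496]
ee_rot: [[-0.107, 0.994, -0.004], [0.994, 0.107, 0.005], [0.006, -0.003, -1.0]]
force: [-5.6, 16.7, 4.2]
gripper_width: 0.0323
```

```bash
python3 st.py; python3 snap.py w8
python3 - <<'E'
import cv2
im=cv2.imread("pics/w8.png")
cv2.imwrite("pics/w8a.png",cv2.resize(im[230:420,230:430],None,fx=3,fy=3,interpolation=cv2.INTER_CUBIC))
E
```

```text
t 23.25 trk [ 68.14 -95.4 ] z 49.58 Ftrk [-3.8 17.2  4.2] yaw-rel 0.2 tilt [-0.0037  0.0054] M [2.89 0.89 0.05]
lane r: 123.76 ang 127.54
23.25 [ 0.66619556 -0.06946484  0.0495792 ] [-5.59012834 16.67636986  4.20069965]
```

View pics/w8a.png

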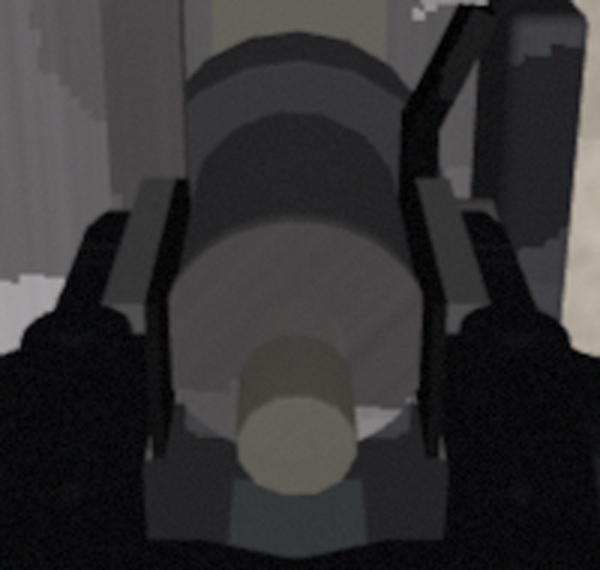

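Pressed at about 17.2 N (about 10.5 N over the moving push) for over half a second, with the carrier seated. Relax the push, then open.

{"fn": "jog_arm", "kwargs": {"plan": [0.0007, -0.0001, 0, 0, 0, 0, 0.0007, -0.0001, 0, 0, 0, 0, 0.0004, -0.0001, 0, 0, 0, 0, 0, 0, 0, 0, 0, 0]}}

```text
time_s: 23.8
ee_pos: [0.6661, -0.0693, 0.0496]
ee_rot: [[-0.106, 0.994, -0.002], [0.994, 0.106, 0.003], [0.003, -0.002, -1.0]]
force: [-4.1, 10.0, 2.0]
gripper_width: 0.0323
```

```bash
python3 st.py
```

```text
t 23.8 trk [ 68.11 -95.24] z 49.55 Ftrk [-3.1 10.3  2. ] yaw-rel 0.17 tilt [-0.0025  0.0029] M [1.79 0.55 0.06]
lane r: 123.64 ang 127.49
```

{"fn": "jog_arm", "kwargs": {"plan": [0.0006, -0.0001, 0, 0, 0, 0, 0.0005, -0.0001, 0, 0, 0, 0, 0, 0, 0, 0, 0, 0]}}

```text
time_s: 24.18
ee_pos: [0.6661, -0.0692, 0.0496]
ee_rot: [[-0.106, 0.994, -0.002], [0.994, 0.106, 0.001], [0.001, -0.001, -1.0]]
force: [-2.7, 6.4, 0.2]
gripper_width: 0.0325
```

{"fn": "jog_arm", "kwargs": {"plan": [0, 0, 0, 0, 0, 0, 0, 0, 0, 0, 0, 0, 0, 0, 0, 0, 0, 0, 0, 0, 0, 0, 0, 0, 0, 0, 0, 0, 0, 0], "hand": 0.65}}

```text
time_s: 24.8
ee_pos: [0.6667, -0.07, 0.0498]
ee_rot: [[-0.105, 0.994, 0.0], [0.994, 0.105, -0.0], [-0.0, 0.0, -1.0]]
force: [0.1, -0.0, -0.8]
gripper_width: 0.0557
```

```bash
python3 st.py; python3 snap.py w9
python3 - <<'E'
import cv2
im=cv2.imread("pics/w9.png")
cv2.imwrite("pics/w9a.png",cv2.resize(im[230:420,230:430],None,fx=3,fy=3,interpolation=cv2.INTER_CUBIC))
E
```

```text
t 24.8 trk [ 68.6  -96.03] z 49.77 Ftrk [ 0.1 -0.  -0.8] yaw-rel 0.13 tilt [ 0.0001 -0.0001] M [-0.04  0.03 -0.02]
lane r: 124.51 ang 127.64
24.8 [ 0.66671902 -0.07003715  0.0497698 ] [ 0.08850641 -0.02789054 -0.76293988]
```

View pics/w9a.png

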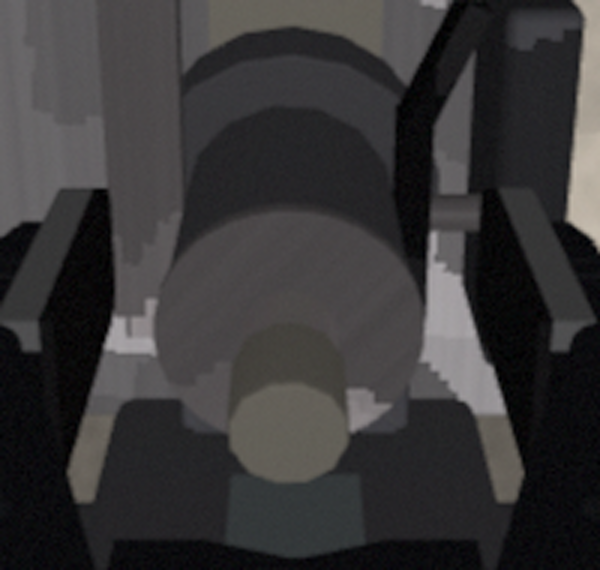

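Released clear on both sides, with the carrier standing against the stop and inner rail. Straight up, then check.

{"fn": "jog_arm", "kwargs": {"plan": [0, 0, -0.01, 0, 0, 0, 0, 0, -0.02, 0, 0, 0, 0, 0, -0.03, 0, 0, 0, 0, 0, -0.04, 0, 0, 0, 0, 0, -0.05, 0, 0, 0, 0, 0, -0.04, 0, 0, 0, 0.04, -0.02, 0, 0, 0, 0, 0.04, -0.02, 0, 0, 0, 0, 0, 0, 0, 0, 0, 0, 0, 0, 0, 0, 0, 0]}}

```text
time_s: 26.1
ee_pos: [0.6188, 0.005, 0.2403]
ee_rot: [[-0.105, 0.994, 0.001], [0.994, 0.105, -0.0], [-0.001, 0.001, -1.0]]
force: [-0.0, -0.3, 0.6]
gripper_width: 0.0558
```

```bash
python3 st.py; python3 snap.py w10
python3 - <<'E'
from h import *
im=cv2.imread("pics/w10.png");t=read_camera("top")[:,:,::-1];cv2.imwrite("pics/top2.png",t)
import pickle;from fit import v
c=pickle.load(open("w10.pkl","rb"))[1];R=np.array([[np.cos(v[2]),-np.sin(v[2])],[np.sin(v[2]),np.cos(v[2])]])
h=v[:2]+R@[.07,-.095];p=proj(c,[[*h,.066]])[0];print(p)
x,y=int(p[0]),int(p[1]);x0,y0=max(0,x-60),max(0,y-60);print(x0,y0)
cv2.imwrite("pics/w10a.png",cv2.resize(im[y0:y0+100,x0:x0+120],None,fx=6,fy=6,interpolation=cv2.INTER_CUBIC))
E
```

```text
t 26.1 trk [ 28.68 -16.47] z 240.34 Ftrk [-0.1 -0.3  0.6] yaw-rel 0.13 tilt [ 0.001  -0.0005] M [ 0.   -0.05  0.02]
lane r: 58.79 ang 86.56
26.1 [0.61880982 0.00497682 0.24033934] [-0.03457667 -0.26207039  0.63674273]
[368.34642997 296.97204594]
308 236
```

View pics/w10a.png

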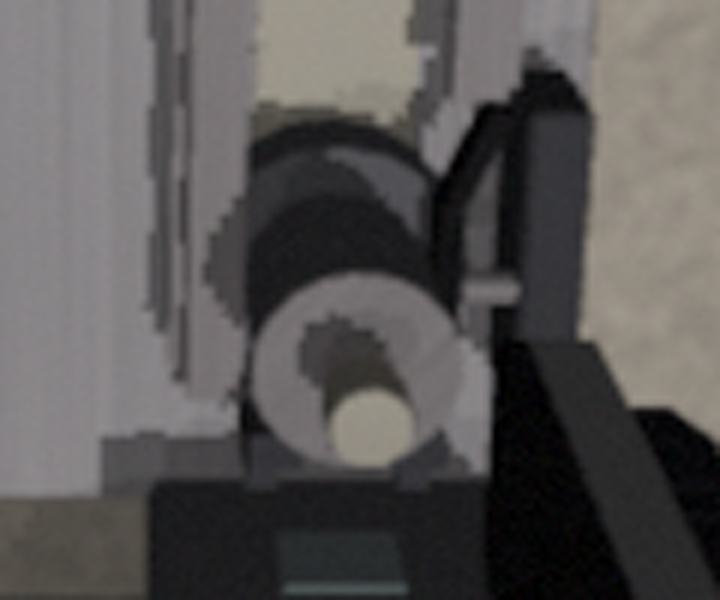

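View pics/top2.png

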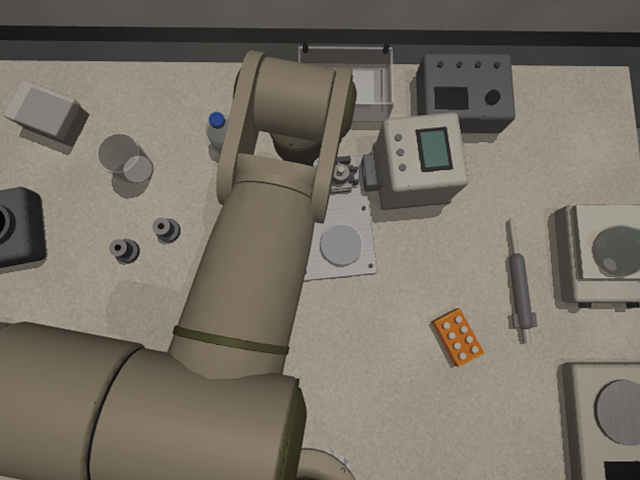

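Run:
```python
from h import *
from fit import v,loc
import pickle
c=pickle.load(open("w10.pkl","rb"))[1]
for q,z in (((357,370),.066),((371,428),.086)): print(loc(v,onz(c,crop(q,6,(308,236)),z))*1e3)
print("stop top edge y:",loc(v,onz(c,crop((330,482),6,(308,236)),.039))*1e3)
```

```text
[ 68.75349877 -95.30797786]
[ 68.72970975 -95.10711077]
stop top edge y: [  68.10569779 -132.02429045]
```

Run:
```python
from rig import robot
print(robot.sense()["time_s"]);print(robot.hand_in())
```

```text
26.2
the job is handed in; nothing more can be done
None
```

The carrier with the capped vial is home against the end stop, released and upright. I handed the job in at 26.2 s.

**Route:** I set the carrier down on the loading end, took it through the flare and round the corner, and pushed it through the keeper. For most of the lane I held it with its weight on the gripper, within about 0.3 mm of the floor, rather than letting it drag.

**Press on the stop:** The push needed to keep it moving was about 6–7 N. I pressed with about 17 N for over half a second, roughly 10 N over that. I then eased off and opened the gripper.

**Final checks:**
- The cylinder top measures at track (68.8, −95.3) mm and the cap at (68.7, −95.1) mm, so it stands upright to within about 0.2 mm. Home is (70, −95), with the keeper holding it about 1 mm to −x.
- The gripper is clear and the wrist reads no contact force.
- The empty carriers, dish, tube rack and pipette look unmoved in the top view. The arm hid part of the track and the bottle there.

**Less clean points:**
- **Drag at the loading end:** it dragged along the floor with up to about 17 N sideways and 20 N downward. This was mostly before the parallel rails, and I unloaded it before going on.
- **Entering the keeper:** the push peaked at about 12 N. The side force on the rails stayed at or below about 4–5 N.
- **Camera scale:** the fit of the track was off by up to 2 mm at one plate corner, so I guided the slide by force. A last reading of the end stop's edge in the final picture did not agree with where it should be. I probably picked the wrong edge, and I did not rely on it.

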